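Pin a glued batten and hold the pressure plate with the mallet

TASK

A batten is being glued on the gluing board. Take the wooden mallet by its handle and first drive the steel pin at the one end of the board fully home with the mallet's lower face; only then set that face flat, centred in the ring marked on the sprung wooden plate at the other end, and press lightly, so that the plate is about half-way down its spring travel. Finish still holding the mallet there, pressing level and steadily while the glue grabs; touch the pin and plate with nothing but the mallet, and leave the tape roll, screwdriver and cork block where they are.

Things in the scene. Friction and masses are not known exactly. Their poses are not given: they have to be found in the camera images.
- mallet: Loose wooden mallet, 0.2 kg. Upright round head 86 mm tall, lower face flat, 40 mm across. Handle 20 mm wide, 24 mm high, level along the mallet's -x to 180 mm from the head's axis, centre line 48 mm above the face. Origin: centre of the lower face; z up through the head. Starts upright on the bench, handle end on a neck block, handle roughly toward the robot.
- mallet_grip (a point): Point on the handle's centre line 62 mm from the head's axis (mallet frame -62, 0, 48 mm), a good place to grip from above across the 20 mm width, near the balance point; grip hard (80 N or more) so that the handle does not turn in the fingers.
- prop_block: Loose brown neck block, 66 x 42 x 36 mm, under the end of the mallet's handle. Origin: centre of its underside. It may be left where it is; it does not matter.
- board: Gluing board fixed to the bench, plywood 120 x 220 mm, 18 mm thick, with an offcut and a batten on it (top of the batten at 30 mm). Origin: centre of the underside; its y runs along the batten, x across it, z up. The steel pin is at y = -63 mm, the sprung plate at y = +45 mm.
- pin_top (a point): Centre of the flat top of the steel pin's head (22 mm across, 8 mm thick). 56 mm above the bench when fully up, 42 mm when fully home with the head seated on its steel bush.
- pin (a joint): How far the pin is driven down, m: 0 fully up, 0.014 fully home. Starts between 0 and 0.004. Held by friction, about 6 N pushes it down and it stays where it is left.
- mark (a point): Centre of the ring and cross inlaid in dark wood (ring 45 mm across) on top of the light wooden plate, 76 x 76 x 12 mm, which stands on four springs over a cork foot. The top is 66 mm above the bench when not pressed.
- plate (a joint): How far the sprung plate is pressed down, m: 0 free, 0.012 at its stop. It springs back: about 1.5 N starts it and each further mm adds about 0.6 N, so half-way (0.006) takes about 5 N.
- tape_roll: Bystander: roll of black tape, 58 mm across, 19 mm high, lying flat. Origin: centre of the underside.
- screwdriver: Bystander: screwdriver with a thick grip, 208 mm long, 29 mm high, lying. Origin: under its middle.
- cork: Bystander: cork sanding block, 55 x 86 x 32 mm. Origin: centre of the underside.
- upright_foot (a point): Foot of the fixed steel upright on the bench, taller than the robot, about 40 mm thick, leaning by under 0.05 rad, on a 100 mm square foot plate; it stands beyond and right of the gluing board and never moves. Carry the mallet past it on the robot's side.

How it is judged:
On the way:
1. the pin is driven fully home (within 2 mm) by the mallet (value of joint pin above 0.012 m and contact force between mallet and pin above 0.5 N).
At the end, for the whole second after the job is handed in: The pin is home within 2 mm; the mallet, gripped in the fingers and still, rests its lower face on the plate with its centre within 10 mm of the ring's centre, upright within 0.10 rad, pressing with 2 to 10 N so that the plate is 3 to 9.5 mm down (value of joint pin above 0.012 m and value of joint plate between 0.003 and 0.0095 m and contact force between mallet and plate between 2 and 10 N and horizontal distance between mallet and mark below 0.01 m and z of mallet in the frame of mark below 0.004 m and angle between mallet's own z axis and vertical below 0.1 rad and contact force between mallet and pin below 0.3 N and contact force between the fingers and mallet above 5 N and linear speed of mallet below 0.01 m/s); the arm keeps its last pose, push and grip.
It fails at once if the plate is pressed (more than 2.5 mm) before the pin is home (value of joint plate above 0.0025 m and value of joint pin below 0.012 m).
It fails at once if the arm, gripper or fingers touch the pin or the plate (contact force between any of the arm, the fingers and pin above 0.5 N or contact force between any of the arm, the fingers and plate above 0.5 N).
It fails at once if the plate is pressed hard with the mallet (over 20 N) (contact force between mallet and plate above 20 N).
It fails at once if the tape roll, screwdriver or cork block is moved more than 20 mm (distance of any of tape_roll, screwdriver, cork from where it was at the start of the episode above 0.02 m).
It also fails if it takes over 35 s, if anything falls off the work surface, if the arm or the gripper's body presses on something with over 40 N, if the wrist force passes 120 N, or if a joint passes its speed limit or range.

ROBOT

A 6-joint arm with a two-finger parallel gripper is mounted at the origin on a cart in front of the work surface, level with it; the furniture and walls round the work are solid. World frame = base frame: x ahead of the robot, y to its left, z up, the work surface at z = 0. Lengths are in m, angles in rad, forces in N, time in s.
With the tool pointing down it reaches from about 0.4 to 0.825 m from the base axis. Payload 7 kg.
Tool frame: the origin (TCP) lies midway between the tips of the shut fingers; the grasp point (between the pads) lies 19 mm behind it; z points along the fingers, y is the line along which they close (so a half turn about z gives the same grasp; the last joint's range is limited). The gripper opens to 88 mm and grips with 3 to 60 N. Pads are 19 mm wide; open, the fingers measure 130 mm over their backs; the gripper's body (78 mm by 193 mm) begins 47 mm behind the grasp point.
Start: joints at [1.593, 0.359, 0.012, 0, -1.224, -0.288], TCP at [0.177, 0.651, 0.227] pointing down, gripper open.
Joint ranges: [-3.07, 3.07], [-1.43, 2.12], [-1.02, 1.25], [-3.03, 1.67], [-3.05, -0], [-3.03, 3.03]. Speed limits (rad/s): [2.39, 2.39, 3.01, 3.14, 3.14, 3.14].

INTERFACE

Orientations are given as [roll, pitch, yaw] about the fixed x, y, z axes, in that order (R = Rz(yaw) Ry(pitch) Rx(roll)).
In Python, from station import get_state, grab_frame, calibration, job_done, boxes_of, regions_of, spot_point gives the robot as it stands. The module is installed in compiled form; this text tells all that it offers.
- The arm moves only by the tool arm_command, never from a script. Its argument "commands" is a list of rows, each an object of numbers: "tx", "ty", "tz": the shift along the tool's x, y, z each as a share of 25 cm, from -1 to 1; "twist": the turn about the tool's z as a share of 180 degrees, from -1 to 1. A call has exactly 8 rows; each row is the pose to reach, as a shift and turn from the pose commanded when the call began, along the tool's axes at that moment, turning the shorter way round; what a row does not reach only later rows make up. A row lasts 1/12 s, in which the tool goes at most 41.7 mm and 7.16 degrees, less where a joint would pass 70% of its speed; a pose out of reach is approached as far as the arm can. A call with a number of a shift or a turn outside -1 to 1 is refused whole. A call with a gripper value outside its range is refused whole. "claw" is the opening, from 0 (shut) to 1 (fully open), set as the call begins (left out, the last holds). The fingers move at their own pace and stop on an object; "grip_force" is the grip in N (left out, the last holds). Time passes only in rows, so rows that repeat a pose let the fingers close, or fill a call up. It gives the time, the measured TCP pose, the force, the opening and the grip force at its end, in the units of the state.
- get_state(): the state, without advancing time (a new reading comes with each control period).
- grab_frame(name): name is "scene" or "top"; returns the picture (420x560x3 uint8, red, green, blue); there is no depth.
- calibration(name): a dict with "camera_matrix" (3x3 intrinsics, pixels), "extrinsics" (4x4, takes a point from camera to world coordinates). Camera axes: x right, y down, z forward; pixel columns grow to the right and rows downward; lengths in m; the calibration is good to about 2 mm. A picture is of the moment at which its call begins. calibration takes no time and is no camera call.
- job_done(): hands the job in; it is judged then, once.
Trained networks look in the newest picture that a camera, given by its name, has taken for a name from the list of things; names that differ only in an ending like _2 or _b are one class to them, and where a whole thing is asked for, a point or a joint stands for the part that bears it (a point fixed in the world has none). Each returns a list of dicts, best first, with "score" (0 to 1); they miss things now and then, are a little off and sometimes report something else, mostly with a low value. They report only what shows in the picture. A call takes as long as a camera call.
- boxes_of(query, camera): "rect" ([left, top, right, bottom] in pixels, round what is visible of it).
- regions_of(query, camera): "region" (420x560 bool, what is visible of it) and "rect" ([left, top, right, bottom] in pixels, round what is visible of it).
- spot_point(query, camera): "uv" ([column, row] in pixels: a listed point, or the origin of a listed thing).
The state is a dict: "t": time; "q": joint angles; "qd": joint speeds; "joint_efforts": joint torques, N m; "eef_pos": TCP position; "ee_rot": TCP orientation; "force": force on the tool from outside, world axes, zero at the start; "moment": the same for the moment, N m; "width": finger opening in m; "gripper_force": force on a finger pad.
Only numpy, scipy, OpenCV 4.12 (cv2) and the standard library are available. Lean on these libraries where they do the work, as an engineer would, in place of code of your own. Each camera call takes 0.05 s, during which the arm holds its last target. There are 200 camera calls.

## Working session

There is one attempt and no reset: what is moved stays moved. The work goes in short steps, Python scripts to look and compute and a tool call to move; the robot and the scene stay as the last step left them, time stands still between calls to the robot, and variables do not carry over. Pictures are saved under pics/ and viewed, at most 10 in all, crops included, and the job is handed in when it is done.

Besides the shell and the picture viewer there is one more tool, called after "Emit:" as name(argument=value, ...), one argument or row to a line, values as JSON. arm_command: Moves the arm, as the interface text tells. Shift numbers are shares of 25 cm and turn numbers shares of 180 degrees, none past 1 either way. Its arguments: {"type":"object","properties":{"commands":{"type":"array"},"claw":{"type":"number"},"grip_force":{"type":"number"}},"required":["commands"]}

```bash
mkdir -p pics; cat > h.py <<'E'
import numpy as np, cv2
from station import *
def ray(uv,cam,z):
    c=calibration(cam);K=np.array(c["camera_matrix"]);T=np.array(c["extrinsics"])
    d=T[:3,:3]@np.linalg.solve(K,[uv[0],uv[1],1]);o=T[:3,3]
    return (o+d*(z-o[2])/d[2])
def save(cam,name):
    f=grab_frame(cam);cv2.imwrite(f"pics/{name}.png",f[:,:,::-1]);return f
E
python3 - <<'E'
from h import *
import numpy as np
np.set_printoptions(precision=4,suppress=True)
s=get_state();print(s)
for c in("scene","top"):
    save(c,c+"0");print(c,np.array(calibration(c)["extrinsics"])[:3,3])
    for n,z in(("mallet",0),("mallet_grip",.048),("pin_top",.054),("mark",.066),("board",0),("prop_block",0),("upright_foot",0),("tape_roll",0),("screwdriver",0),("cork",0)):
        for r in spot_point(n,c)[:2]: print(n,round(r["score"],2),np.round(r["uv"],1),ray(r["uv"],c,z))
a=cv2.imread("pics/scene0.png");b=cv2.imread("pics/top0.png")
E
```

```text
{'t': 0.0, 'q': array([ 1.5931,  0.3594,  0.011 , -0.0003, -1.2241, -0.2881]), 'qd': array([-0.0015,  0.0003,  0.001 , -0.0003,  0.0012, -0.0002]), 'joint_efforts': array([ -0.0022, -58.2724,  29.3054,   6.9975,   0.0068,  -0.0002]), 'eef_pos': array([0.1772, 0.6508, 0.2256]), 'ee_rot': array([ 3.1399, -0.0002, -0.266 ]), 'force': array([-0.4186, -0.9209,  0.7121]), 'moment': array([ 0.0221, -0.025 , -0.0134]), 'gripper_force': 0.0, 'width': 0.08781754446927632}
scene [-0.1169 -0.6952  0.6728]
mallet 0.84 [318.7 255.9] [ 0.522  -0.0103  0.    ]
mallet_grip 0.59 [302.4 255.7] [ 0.4447 -0.0377  0.048 ]
pin_top 0.59 [254.5 191.7] [0.5165 0.2798 0.054 ]
mark 0.72 [222.6 182.3] [0.4567 0.3604 0.066 ]
board 0.69 [234.9 206.3] [0.4724 0.3183 0.    ]
prop_block 0.94 [274.  282.7] [ 0.3673 -0.0347  0.    ]
upright_foot 0.93 [298.3 211.9] [0.6121 0.1907 0.    ]
tape_roll 0.54 [354.5 310.2] [ 0.4596 -0.2047  0.    ]
tape_roll 0.17 [275.7 280.8] [ 0.3745 -0.0313  0.    ]
screwdriver 0.92 [254.  233.3] [0.441  0.1648 0.    ]
cork 0.6 [254.7 229.9] [0.4517 0.178  0.    ]
cork 0.25 [223.  179.7] [0.5295 0.491  0.    ]
top [0.3776 0.0848 1.1419]
mallet 0.64 [327.5 204.6] [ 0.51   -0.0159  0.    ]
mallet_grip 0.66 [333.2 223.4] [ 0.4523 -0.0268  0.048 ]
pin_top 0.44 [224.7 199.7] [0.518  0.2737 0.054 ]
mark 0.94 [187.1 217.1] [0.4685 0.3745 0.066 ]
board 0.64 [207.3 213.8] [0.4837 0.3333 0.    ]
prop_block 0.74 [340.9 254.9] [ 0.3656 -0.0524  0.    ]
prop_block 0.62 [327.1 208.8] [ 0.4978 -0.0146  0.    ]
screwdriver 0.6 [261.8 227.4] [0.4441 0.174  0.    ]
cork 0.66 [239.5 254.8] [0.3653 0.2376 0.    ]
```

```bash
python3 -c "
import cv2
a=cv2.imread('pics/top0.png');cv2.imwrite('pics/topc.png',cv2.resize(a[150:300,140:400],None,fx=3,fy=3,interpolation=cv2.INTER_CUBIC))
a=cv2.imread('pics/scene0.png');cv2.imwrite('pics/scc.png',cv2.resize(a[130:340,170:420],None,fx=2.8,fy=2.8,interpolation=cv2.INTER_CUBIC))"
```

```text
(no output)
```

View pics/topc.png

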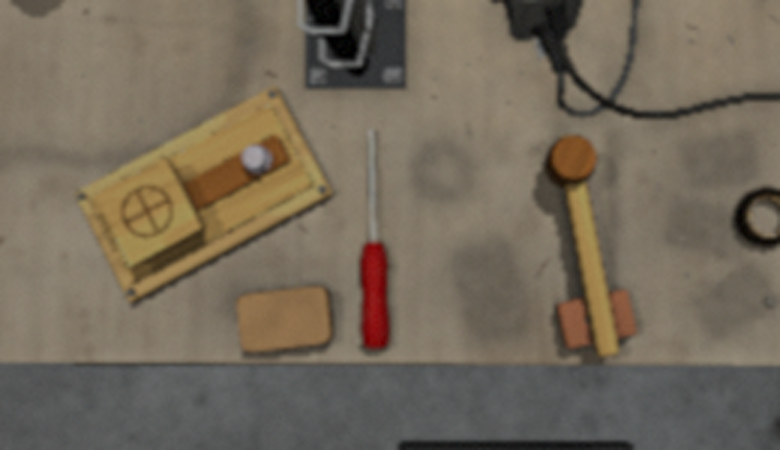

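View pics/scc.png

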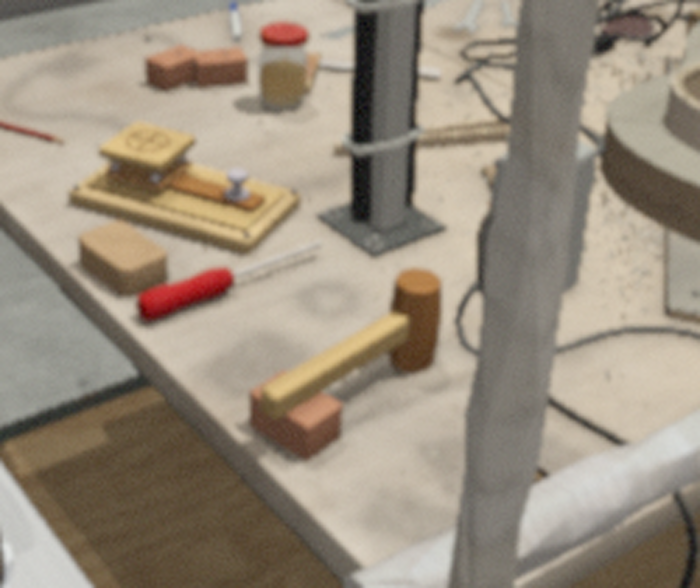

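The top crop shows the mallet head at about px (331,203) with the handle end at (342,267). The pin is at (225,203), the ring at (189,220), and the board corners at (231,181), (250,214), (184,250) and (167,216). The path between mallet and board crosses only the screwdriver. Next I'll refine these positions.

```bash
python3 - <<'E'
from h import *
np.set_printoptions(precision=4,suppress=True)
P=lambda x,y,z,c="top":ray((140+(x-1)/3,150+(y-1)/3),c,z)
S=lambda x,y,z:ray((170+(x-1)/2.8,130+(y-1)/2.8),"scene",z)
print("head",P(573,158,.086),S(417,281,.086)); print("hend",P(607,354,.06))
print("hnear",P(578,190,.06))
print("pin",P(256,158,.054),S(237,177,.054));print("mark",P(148,211,.066),S(148,140,.066))
c=[P(273,92,.018),P(331,191,.018),P(132,301,.018),P(81,197,.018)];print("board",np.mean(c,0),*c)
a=c[2]+c[3]-c[0]-c[1];print("ydir",np.arctan2(a[1],a[0]))
b=np.mean(c,0);u=a/np.linalg.norm(a);print("pred pin,mark",b-.063*u,b+.045*u)
for cam in("top","scene"):
    f=grab_frame(cam)
    for n in("mallet","pin_top","mark"):
        for r in regions_of(n,cam)[:1]:
            ys,xs=np.nonzero(r["region"]);print(cam,n,round(r["score"],2),r["rect"],xs.mean(),ys.mean(),len(xs))
            if n=="mallet" and cam=="top":
                m=(ys>222)&(ys<266);k=[(y,xs[ys==y].mean()) for y in range(220,266)]
                k=np.array(k);p=np.polyfit(k[:,0],k[:,1],1)
                A=ray((np.polyval(p,222),222),cam,.06);B=ray((np.polyval(p,262),262),cam,.06);print("line",A,B,np.arctan2(*(A-B)[[1,0]]))
                h=ys<211;print("head blob",xs[h].min(),xs[h].max(),ys.min())
E
```

```text
head [ 0.5062 -0.0169  0.086 ] [ 0.5078 -0.0166  0.086 ]
hend [ 0.3321 -0.0477  0.06  ]
hnear [ 0.4799 -0.0236  0.06  ]
pin [0.5106 0.2728 0.054 ] [0.5121 0.2741 0.054 ]
mark [0.4605 0.369  0.066 ] [0.465  0.3758 0.066 ]
board [0.4797 0.3279 0.018 ] [0.579  0.2636 0.018 ] [0.4832 0.2067 0.018 ] [0.3787 0.3947 0.018 ] [0.4777 0.4467 0.018 ]
ydir 2.07704496312194
pred pin,mark [0.5102 0.2728 0.018 ] [0.4578 0.3673 0.018 ]
top mallet 0.74 [322.2, 195.9, 347.0, 269.8] 334.9477806788512 227.65665796344646 766
line [ 0.4553 -0.0275  0.06  ] [ 0.3473 -0.0462  0.06  ] 0.17172270765570666
head blob 322 339 195
top pin_top 0.54 [389.2, 210.9, 406.2, 235.4] 395.7915057915058 222.3166023166023 259
top mark 0.9 [170.8, 200.9, 211.1, 234.9] 189.5052219321149 220.46605744125327 766
scene mallet 0.71 [264.6, 224.3, 325.7, 280.5] 302.1496379726468 252.44247787610618 1243
scene pin_top 0.59 [250.8, 193.0, 256.5, 198.4] 254.2173913043478 193.30434782608697 23
scene mark 0.86 [204.9, 174.4, 240.2, 192.2] 222.71670702179176 181.636803874092 413
```

Emit:
arm_command(
  commands=[
    {"tx": 0.12,"ty": 0.09},
    {"tx": 0.24,"ty": 0.18},
    {"tx": 0.36,"ty": 0.26},
    {"tx": 0.48,"ty": 0.35},
    {"tx": 0.6,"ty": 0.44},
    {"tx": 0.72,"ty": 0.53},
    {"tx": 0.84,"ty": 0.62},
    {"tx": 0.95,"ty": 0.7},
  ],
  claw=0.7,
)

```text
invalid input
```

Emit:
arm_command(
  commands=[
    {"tx": 0.06,"ty": 0.1},
    {"tx": 0.13,"ty": 0.2},
    {"tx": 0.19,"ty": 0.3},
    {"tx": 0.26,"ty": 0.41},
    {"tx": 0.32,"ty": 0.51},
    {"tx": 0.38,"ty": 0.61},
    {"tx": 0.45,"ty": 0.71},
    {"tx": 0.51,"ty": 0.81},
  ],
)

```text
invalid input
```

Emit:
arm_command(
  commands=[
    {"tx": 0.04,"ty": 0.1,"twist": -0.02},
    {"tx": 0.07,"ty": 0.21,"twist": -0.04},
    {"tx": 0.11,"ty": 0.31,"twist": -0.06},
    {"tx": 0.15,"ty": 0.41,"twist": -0.08},
    {"tx": 0.18,"ty": 0.52,"twist": -0.1},
    {"tx": 0.22,"ty": 0.62,"twist": -0.12},
    {"tx": 0.26,"ty": 0.72,"twist": -0.139},
    {"tx": 0.29,"ty": 0.82,"twist": -0.139},
  ],
)

```text
invalid input
```

Emit:
arm_command(
  commands=[
    {"tx": 0.12,"ty": 0.09,"tz": 0,"twist": 0},
    {"tx": 0.24,"ty": 0.18,"tz": 0,"twist": 0},
    {"tx": 0.36,"ty": 0.26,"tz": 0,"twist": 0},
    {"tx": 0.48,"ty": 0.35,"tz": 0,"twist": 0},
    {"tx": 0.6,"ty": 0.44,"tz": 0,"twist": 0},
    {"tx": 0.72,"ty": 0.53,"tz": 0,"twist": 0},
    {"tx": 0.84,"ty": 0.62,"tz": 0,"twist": 0},
    {"tx": 0.95,"ty": 0.7,"tz": 0,"twist": 0},
  ],
  claw=0.7,
  grip_force=60,
)

```text
t: 2.17
eef_pos: [0.3614, 0.4182, 0.2269]
ee_rot: [-3.141, -0.0, -0.266]
force: [0.4, 0.3, -0.3]
width: 0.0612
gripper_force: 0.0
```

Emit:
arm_command(
  commands=[
    {"tx": 0.06,"ty": 0.1,"tz": 0,"twist": 0},
    {"tx": 0.13,"ty": 0.2,"tz": 0,"twist": 0},
    {"tx": 0.19,"ty": 0.3,"tz": 0,"twist": 0},
    {"tx": 0.26,"ty": 0.41,"tz": 0,"twist": 0},
    {"tx": 0.32,"ty": 0.51,"tz": 0,"twist": 0},
    {"tx": 0.38,"ty": 0.61,"tz": 0,"twist": 0},
    {"tx": 0.45,"ty": 0.71,"tz": 0,"twist": 0},
    {"tx": 0.51,"ty": 0.81,"tz": 0,"twist": 0},
  ],
)

```text
t: 2.83
eef_pos: [0.4307, 0.1898, 0.2269]
ee_rot: [-3.141, -0.001, -0.265]
force: [-0.1, -0.3, -0.4]
width: 0.0612
gripper_force: 0.0
```

Emit:
arm_command(
  commands=[
    {"tx": 0.04,"ty": 0.1,"tz": 0,"twist": -0.02},
    {"tx": 0.07,"ty": 0.21,"tz": 0,"twist": -0.04},
    {"tx": 0.11,"ty": 0.31,"tz": 0,"twist": -0.06},
    {"tx": 0.15,"ty": 0.41,"tz": 0,"twist": -0.08},
    {"tx": 0.18,"ty": 0.52,"tz": 0,"twist": -0.1},
    {"tx": 0.22,"ty": 0.62,"tz": 0,"twist": -0.12},
    {"tx": 0.26,"ty": 0.72,"tz": 0,"twist": -0.139},
    {"tx": 0.29,"ty": 0.82,"tz": 0,"twist": -0.139},
  ],
)

```text
t: 3.5
eef_pos: [0.4466, -0.027, 0.2269]
ee_rot: [-3.142, -0.001, 0.175]
force: [0.8, -0.5, -0.2]
width: 0.0617
gripper_force: 0.0
```

Emit:
arm_command(
  commands=[
    {"tx": 0,"ty": 0,"tz": 0.13,"twist": 0},
    {"tx": 0,"ty": 0,"tz": 0.26,"twist": 0},
    {"tx": 0,"ty": 0,"tz": 0.39,"twist": 0},
    {"tx": 0,"ty": 0,"tz": 0.52,"twist": 0},
    {"tx": 0,"ty": 0,"tz": 0.65,"twist": 0},
    {"tx": 0,"ty": 0,"tz": 0.74,"twist": 0},
    {"tx": 0,"ty": 0,"tz": 0.79,"twist": 0},
    {"tx": 0,"ty": 0,"tz": 0.79,"twist": 0},
  ],
)

```text
t: 4.17
eef_pos: [0.4446, -0.0264, 0.0266]
ee_rot: [3.141, 0.005, 0.17]
force: [-0.1, 0.1, 0.2]
width: 0.0614
gripper_force: 0.0
```

Emit:
arm_command(
  commands=[
    {"tx": 0,"ty": 0,"tz": 0,"twist": 0},
    {"tx": 0,"ty": 0,"tz": 0,"twist": 0},
    {"tx": 0,"ty": 0,"tz": 0,"twist": 0},
    {"tx": 0,"ty": 0,"tz": 0,"twist": 0},
    {"tx": 0,"ty": 0,"tz": 0,"twist": 0},
    {"tx": 0,"ty": 0,"tz": 0,"twist": 0},
    {"tx": 0,"ty": 0,"tz": 0,"twist": 0},
    {"tx": 0,"ty": 0,"tz": 0,"twist": 0},
  ],
  claw=0,
  grip_force=80,
)

```text
t: 4.83
eef_pos: [0.4465, -0.0257, 0.0294]
ee_rot: [3.142, -0.0, 0.171]
force: [-1.5, 0.4, 5.2]
width: 0.0199
gripper_force: 59.5
```

Emit:
arm_command(
  commands=[
    {"tx": 0,"ty": 0,"tz": -0.02,"twist": 0},
    {"tx": 0,"ty": 0,"tz": -0.06,"twist": 0},
    {"tx": 0,"ty": 0,"tz": -0.12,"twist": 0},
    {"tx": 0,"ty": 0,"tz": -0.2,"twist": 0},
    {"tx": 0,"ty": 0,"tz": -0.28,"twist": 0},
    {"tx": 0,"ty": 0,"tz": -0.35,"twist": 0},
    {"tx": 0,"ty": 0,"tz": -0.4,"twist": 0},
    {"tx": 0,"ty": 0,"tz": -0.4,"twist": 0},
  ],
)

```text
t: 5.5
eef_pos: [0.4478, -0.0253, 0.1316]
ee_rot: [-3.141, -0.004, 0.171]
force: [-0.2, 0.5, -1.4]
width: 0.0199
gripper_force: 59.5
```

```bash
python3 - <<'E'
from h import *
s=get_state();print(s["eef_pos"],s["force"],s["moment"],s["gripper_force"],s["width"])
a=save("scene","s1")[150:310,220:400,::-1];b=save("top","t1")[160:290,240:400,::-1]
import cv2
A=cv2.resize(a,(450,400),interpolation=2);B=cv2.resize(b,(340,276),interpolation=2);B=cv2.copyMakeBorder(B,0,124,0,0,0)
cv2.imwrite("pics/c1.png",np.hstack([A,B]))
for c in("scene","top"):
  for r in spot_point("mallet",c)[:1]:print(c,r["score"],r["uv"],ray(r["uv"],c,.1))
E
```

```text
[ 0.4478306  -0.02528805  0.13164116] [-0.17870135  0.45364214 -1.41495882] [-0.08653742 -0.10878662  0.01770037] 59.4942569732666 0.01989502044055739
scene 0.69 [320.2, 222.0] [ 0.51915521 -0.00742003  0.1       ]
```

View pics/c1.png

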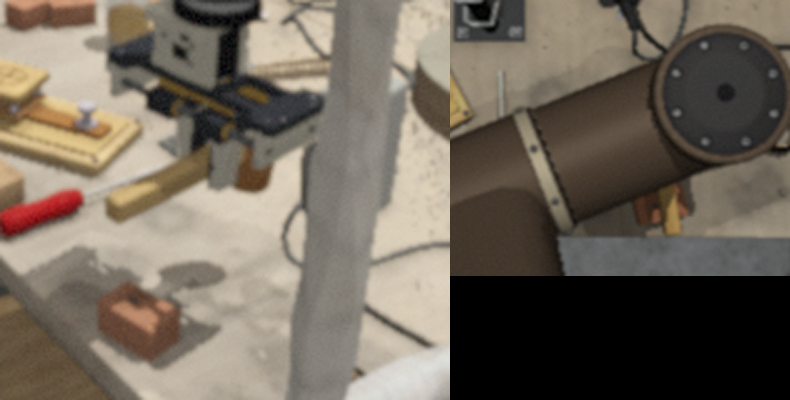

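The mallet is held level and clear of the block (pictured at crop (190,180), shadow below). I'll carry it over the screwdriver to the pin.

Emit:
arm_command(
  commands=[
    {"tx": 0.005,"ty": -0.02,"tz": 0,"twist": 0},
    {"tx": 0.015,"ty": -0.08,"tz": 0,"twist": 0},
    {"tx": 0.03,"ty": -0.16,"tz": 0,"twist": 0},
    {"tx": 0.045,"ty": -0.24,"tz": 0,"twist": 0},
    {"tx": 0.06,"ty": -0.32,"tz": 0,"twist": 0},
    {"tx": 0.075,"ty": -0.4,"tz": 0,"twist": 0},
    {"tx": 0.09,"ty": -0.48,"tz": 0,"twist": 0},
    {"tx": 0.104,"ty": -0.567,"tz": 0,"twist": 0},
  ],
)

```text
t: 6.37
eef_pos: [0.4474, 0.1193, 0.1282]
ee_rot: [3.141, 0.002, 0.171]
force: [0.6, -0.5, -2.0]
width: 0.0195
gripper_force: 59.5
```

Emit:
arm_command(
  commands=[
    {"tx": 0.02,"ty": -0.09,"tz": 0,"twist": 0},
    {"tx": 0.035,"ty": -0.18,"tz": 0,"twist": 0},
    {"tx": 0.05,"ty": -0.27,"tz": 0,"twist": 0},
    {"tx": 0.065,"ty": -0.36,"tz": 0,"twist": 0},
    {"tx": 0.08,"ty": -0.44,"tz": 0,"twist": 0},
    {"tx": 0.095,"ty": -0.52,"tz": 0,"twist": 0},
    {"tx": 0.104,"ty": -0.567,"tz": 0,"twist": 0},
    {"tx": 0.104,"ty": -0.567,"tz": 0,"twist": 0},
  ],
)

```text
t: 7.03
eef_pos: [0.4494, 0.2646, 0.1281]
ee_rot: [3.141, 0.001, 0.173]
force: [0.5, 0.1, -0.9]
width: 0.0195
gripper_force: 59.5
```

```bash
python3 - <<'E'
from h import *
s=get_state();print(s["eef_pos"],s["ee_rot"],s["force"],s["moment"])
a=save("scene","s2")[130:240,190:320,::-1];b=save("top","t2")[150:270,150:290,::-1]
A=cv2.resize(a,(402,340),interpolation=2);B=cv2.resize(b,(397,340),interpolation=2)
cv2.imwrite("pics/c2.png",np.hstack([A,B]))
for r in spot_point("mallet","scene")[:1]:print(r["score"],r["uv"],ray(r["uv"],"scene",s["eef_pos"][2]-.029))
E
```

```text
[0.44940323 0.26459105 0.12813898] [3.14087272e+00 6.69627789e-04 1.72686885e-01] [ 0.50997276  0.05648655 -0.85313548] [ 0.04472707 -0.05169201  0.02836984]
0.88 [254.2, 175.2] [0.5245167  0.29412724 0.09913898]
```

View pics/c2.png

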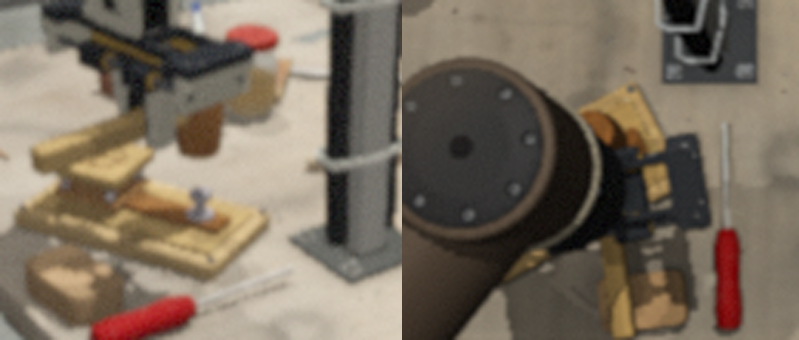

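Left crop shows the head (200,130) just above and in line with the pin (201,200). I'll compare its outline with the projected model.

```bash
python3 - <<'E'
from h import *
np.set_printoptions(precision=4,suppress=True)
f=cv2.imread("pics/s2.png")
c=calibration("scene");K=np.array(c["camera_matrix"]);Ti=np.linalg.inv(np.array(c["extrinsics"]))
def proj(p):
    q=K@(Ti[:3,:3]@np.array(p).T+Ti[:3,3:]);return (q[:2]/q[2]).T
p=np.array([.4494+.061,.2646+.0105,.0991]);t=np.linspace(0,2*np.pi,60)
face=p+np.c_[.02*np.cos(t),.02*np.sin(t),0*t];pin=np.array([.511,.273,.054])+np.c_[.011*np.cos(t),.011*np.sin(t),0*t]
ring=np.array([.461,.369,.066])+np.c_[.0225*np.cos(t),.0225*np.sin(t),0*t]
x0,y0,s=195,130,6
g=cv2.resize(f[y0:y0+100,x0:x0+100],None,fx=s,fy=s,interpolation=2)
for q,col in((face,(0,255,0)),(pin,(255,0,255)),(ring,(255,0,0))):
    cv2.polylines(g,[np.int32((proj(q)-[x0,y0]+.5)*s)],True,col,1)
cv2.imwrite("pics/c3.png",g)
E
```

```text
(no output)
```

View pics/c3.png

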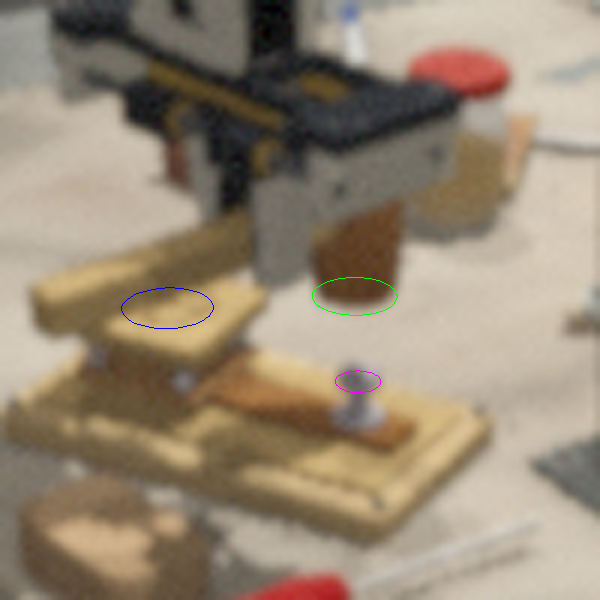

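Emit:
arm_command(
  commands=[
    {"tx": 0,"ty": 0,"tz": 0.03,"twist": 0},
    {"tx": 0,"ty": 0,"tz": 0.07,"twist": 0},
    {"tx": 0,"ty": 0,"tz": 0.11,"twist": 0},
    {"tx": 0,"ty": 0,"tz": 0.14,"twist": 0},
    {"tx": 0,"ty": 0,"tz": 0.15,"twist": 0},
    {"tx": 0,"ty": 0,"tz": 0.16,"twist": 0},
    {"tx": 0,"ty": 0,"tz": 0.17,"twist": 0},
    {"tx": 0,"ty": 0,"tz": 0.18,"twist": 0},
  ],
)

```text
t: 7.85
eef_pos: [0.4497, 0.2626, 0.0842]
ee_rot: [-3.141, -0.0, 0.171]
force: [-1.7, -0.5, 4.5]
width: 0.0199
gripper_force: 59.5
```

Emit:
arm_command(
  commands=[
    {"tx": 0,"ty": 0,"tz": 0.006,"twist": 0},
    {"tx": 0,"ty": 0,"tz": 0.012,"twist": 0},
    {"tx": 0,"ty": 0,"tz": 0.018,"twist": 0},
    {"tx": 0,"ty": 0,"tz": 0.022,"twist": 0},
    {"tx": 0,"ty": 0,"tz": 0.026,"twist": 0},
    {"tx": 0,"ty": 0,"tz": 0.03,"twist": 0},
    {"tx": 0,"ty": 0,"tz": 0.03,"twist": 0},
    {"tx": 0,"ty": 0,"tz": 0.03,"twist": 0},
  ],
)

```text
t: 8.52
eef_pos: [0.4497, 0.2626, 0.0766]
ee_rot: [-3.141, -0.0, 0.171]
force: [-0.7, -0.6, 3.1]
width: 0.0197
gripper_force: 59.5
```

Emit:
arm_command(
  commands=[
    {"tx": 0,"ty": 0,"tz": 0.003,"twist": 0},
    {"tx": 0,"ty": 0,"tz": 0.006,"twist": 0},
    {"tx": 0,"ty": 0,"tz": 0.009,"twist": 0},
    {"tx": 0,"ty": 0,"tz": 0.012,"twist": 0},
    {"tx": 0,"ty": 0,"tz": 0.014,"twist": 0},
    {"tx": 0,"ty": 0,"tz": 0.016,"twist": 0},
    {"tx": 0,"ty": 0,"tz": 0.018,"twist": 0},
    {"tx": 0,"ty": 0,"tz": 0.02,"twist": 0},
  ],
)

```text
t: 9.18
eef_pos: [0.4495, 0.2626, 0.0715]
ee_rot: [-3.142, -0.0, 0.171]
force: [-0.9, -1.9, 4.4]
width: 0.0198
gripper_force: 59.5
```

Emit:
arm_command(
  commands=[
    {"tx": 0,"ty": 0,"tz": 0.001,"twist": 0},
    {"tx": 0,"ty": 0,"tz": 0.002,"twist": 0},
    {"tx": 0,"ty": 0,"tz": 0.003,"twist": 0},
    {"tx": 0,"ty": 0,"tz": 0.004,"twist": 0},
    {"tx": 0,"ty": 0,"tz": 0.005,"twist": 0},
    {"tx": 0,"ty": 0,"tz": 0.006,"twist": 0},
    {"tx": 0,"ty": 0,"tz": 0.007,"twist": 0},
    {"tx": 0,"ty": 0,"tz": 0.008,"twist": 0},
  ],
)

```text
t: 9.85
eef_pos: [0.4494, 0.2623, 0.0705]
ee_rot: [3.141, -0.0, 0.171]
force: [-6.8, -3.4, 15.6]
width: 0.0195
gripper_force: 59.8
```

Force has risen to 16 N at the expected height, so the pin is seated. I'll lift and check.

Emit:
arm_command(
  commands=[
    {"tx": 0,"ty": 0,"tz": -0.01,"twist": 0},
    {"tx": 0,"ty": 0,"tz": -0.04,"twist": 0},
    {"tx": 0,"ty": 0,"tz": -0.08,"twist": 0},
    {"tx": 0,"ty": 0,"tz": -0.12,"twist": 0},
    {"tx": 0,"ty": 0,"tz": -0.16,"twist": 0},
    {"tx": 0,"ty": 0,"tz": -0.19,"twist": 0},
    {"tx": 0,"ty": 0,"tz": -0.2,"twist": 0},
    {"tx": 0,"ty": 0,"tz": -0.2,"twist": 0},
  ],
)

```text
t: 10.52
eef_pos: [0.4498, 0.263, 0.1206]
ee_rot: [-3.14, -0.001, 0.171]
force: [-0.4, -0.7, -1.6]
width: 0.0196
gripper_force: 59.8
```

```bash
cat >> h.py <<'E'
def proj(p,cam="scene"):
    c=calibration(cam);K=np.array(c["camera_matrix"]);Ti=np.linalg.inv(np.array(c["extrinsics"]))
    q=K@(Ti[:3,:3]@np.array(p).T+Ti[:3,3:]);return (q[:2]/q[2]).T
def circ(c,r):
    t=np.linspace(0,2*np.pi,60);return np.array(c)+np.c_[r*np.cos(t),r*np.sin(t),0*t]
def overlay(f,items,name,x0,y0,s,n=100):
    g=cv2.resize(f[y0:y0+n,x0:x0+n,::-1],None,fx=s,fy=s,interpolation=2)
    for q,col in items: cv2.polylines(g,[np.int32((proj(q)-[x0,y0]+.5)*s)],True,col,1)
    cv2.imwrite(f"pics/{name}.png",g)
E
python3 - <<'E'
from h import *
s=get_state();e=s["eef_pos"];print(e,s["ee_rot"],s["force"],s["moment"])
f=save("scene","s4");p=np.array([e[0]+.061,e[1]+.0105,e[2]-.029])
h=np.array([[e[0]-.117*.985,e[1]-.117*.17,e[2]+.019],[e[0]+.06,e[1]+.0105,e[2]+.019]])
b=np.array([.511,.273,.042])
overlay(f,[(circ(p,.02),(0,255,0)),(circ([.511,.273,.042],.011),(255,0,255)),(circ([.511,.273,.056],.011),(255,255,0)),(h,(255,0,0)),(circ([.461,.369,.066],.0225),(255,0,0))],"c4",195,130,6)
E
```

```text
[0.44981833 0.262968   0.12063294] [-3.14028658e+00 -1.44587555e-03  1.70875406e-01] [-0.38633044 -0.7281884  -1.57190031] [-0.07602908  0.00100291  0.03490902]
```

View pics/c4.png

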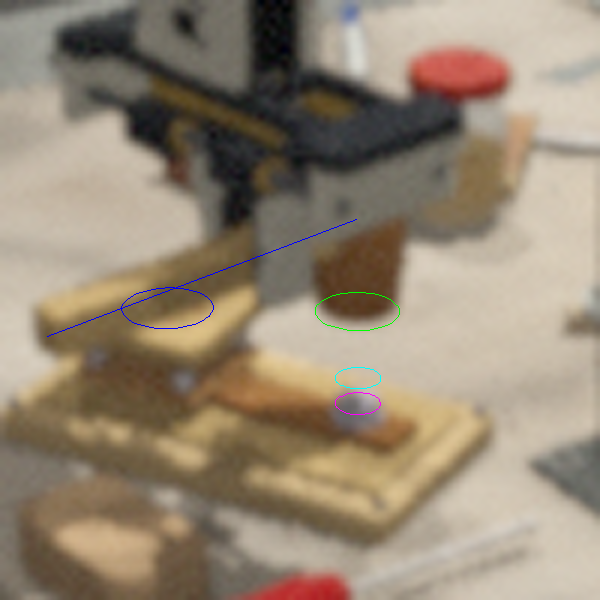

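The pin is home (bush-level at crop (357,405)) and the handle is level. I'll check the head's horizontal offset from above.

```bash
python3 - <<'E'
from h import *
s=get_state();e=s["eef_pos"]
f=save("top","t4");x0,y0,S=170,150,7
g=cv2.resize(f[y0:y0+80,x0:x0+110,::-1],None,fx=S,fy=S,interpolation=2)
for q,col in((circ([e[0]+.061,e[1]+.0105,e[2]+.057],.022),(0,255,0)),(circ([.461,.369,.066],.0225),(255,0,0)),(np.array([[.579,.2636,.018],[.4832,.2067,.018],[.3787,.3947,.018],[.4777,.4467,.018]]),(255,0,255))):
    cv2.polylines(g,[np.int32((proj(q,"top")-[x0,y0]+.5)*S)],True,col,1)
cv2.imwrite("pics/c5.png",g)
E
```

```text
(no output)
```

View pics/c5.png

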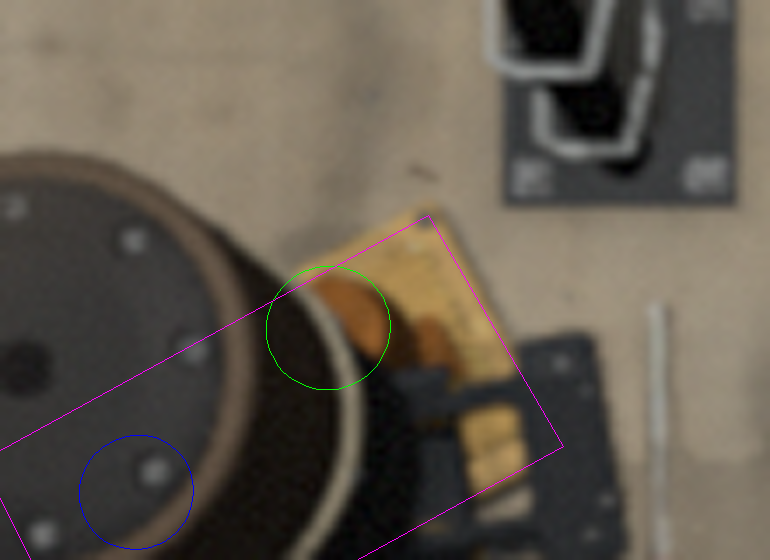

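The head's top agrees with the prediction to about 2 mm, so I'll move over the ring.

Emit:
arm_command(
  commands=[
    {"tx": -0.01,"ty": -0.03,"tz": 0,"twist": 0},
    {"tx": -0.03,"ty": -0.1,"tz": 0,"twist": 0},
    {"tx": -0.055,"ty": -0.18,"tz": 0,"twist": 0},
    {"tx": -0.08,"ty": -0.26,"tz": 0,"twist": 0},
    {"tx": -0.11,"ty": -0.34,"tz": 0,"twist": 0},
    {"tx": -0.125,"ty": -0.39,"tz": 0,"twist": 0},
    {"tx": -0.132,"ty": -0.41,"tz": 0,"twist": 0},
    {"tx": -0.132,"ty": -0.41,"tz": 0,"twist": 0},
  ],
)

```text
t: 11.28
eef_pos: [0.3988, 0.3588, 0.1191]
ee_rot: [3.141, 0.0, 0.173]
force: [-0.8, 0.4, -1.4]
width: 0.0197
gripper_force: 59.8
```

```bash
python3 - <<'E'
from h import *
s=get_state();e=s["eef_pos"];print(e,s["ee_rot"],s["force"])
f=save("scene","s5")
overlay(f,[(circ([e[0]+.061,e[1]+.0105,e[2]-.029],.02),(0,255,0)),(circ([.461,.369,.066],.0225),(255,0,0))],"c6",170,120,6)
E
```

```text
[0.39884655 0.35876196 0.11909096] [3.14099520e+00 4.85950675e-04 1.72525486e-01] [-0.77653169  0.43682937 -1.42797459]
```

View pics/c6.png

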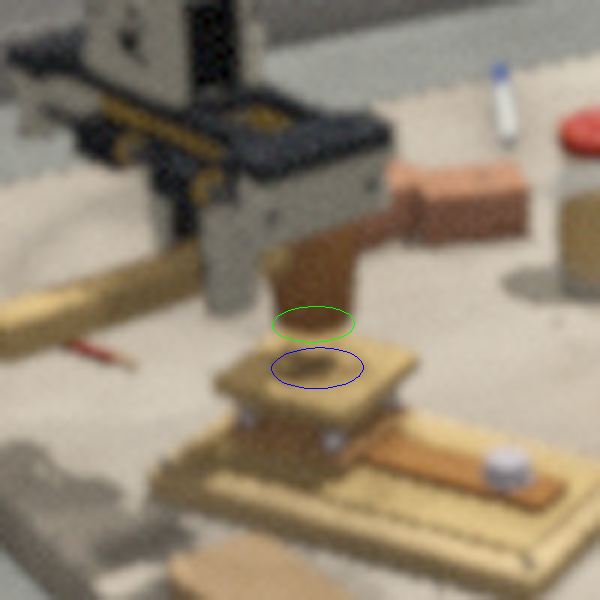

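The plate matches its predicted place, with its centre at crop (316,368). The mallet's lower edge at (315,332) is above it. Descending slowly.

Emit:
arm_command(
  commands=[
    {"tx": 0,"ty": 0,"tz": 0.02,"twist": 0},
    {"tx": 0,"ty": 0,"tz": 0.04,"twist": 0},
    {"tx": 0,"ty": 0,"tz": 0.06,"twist": 0},
    {"tx": 0,"ty": 0,"tz": 0.07,"twist": 0},
    {"tx": 0,"ty": 0,"tz": 0.08,"twist": 0},
    {"tx": 0,"ty": 0,"tz": 0.085,"twist": 0},
    {"tx": 0,"ty": 0,"tz": 0.09,"twist": 0},
    {"tx": 0,"ty": 0,"tz": 0.09,"twist": 0},
  ],
)

```text
t: 12.0
eef_pos: [0.3995, 0.3578, 0.0969]
ee_rot: [3.141, 0.0, 0.171]
force: [0.1, 0.8, -1.9]
width: 0.0196
gripper_force: 59.8
```

```bash
python3 - <<'E'
from h import *
s=get_state();e=s["eef_pos"];print(e,s["ee_rot"],s["force"])
f=save("scene","s6")
overlay(f,[(circ([.461,.369,.066],.0225),(255,0,0)),(circ([e[0]+.061,e[1]+.0105,.066],.02),(0,255,0))],"c7",195,140,12,50)
E
```

```text
[0.39954308 0.35781735 0.09686933] [3.14143872e+00 1.55908151e-04 1.70746247e-01] [ 0.1479508   0.78091499 -1.86790848]
```

View pics/c7.png

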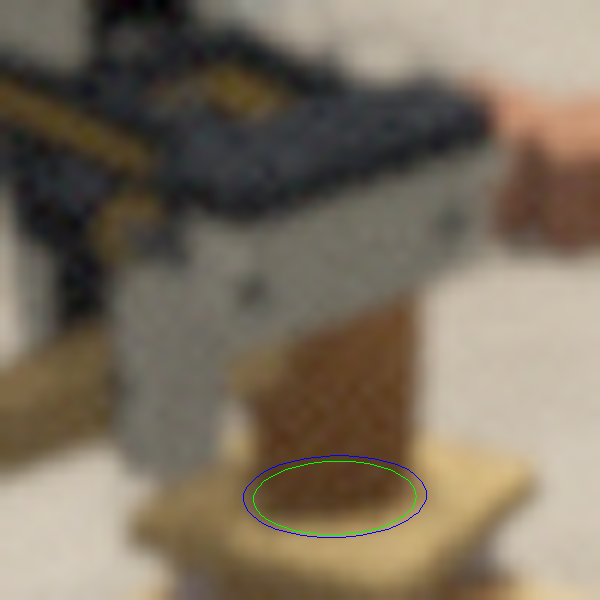

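```bash
python3 - <<'E'
from h import *
for n,c,z in(("s6",[.4605,.3683,.068],0),("scene0",[.507,-.0175,0],0),("s4",[.5108,.2735,.0916],0)):
    f=cv2.imread(f"pics/{n}.png").astype(int)
    p=proj(np.array([c,c]))[0]; q=proj(circ(c,.02)); b=q[:,1].max()
    col=int(round(q[q[:,1].argmax(),0])); g=f[:,col-2:col+3].mean(1)
    r=np.arange(int(b)-7,int(b)+7)
    print(n,"pred bottom",b,"col",col); print(np.c_[r,g[r]].astype(int).tolist())
E
```

```text
s6 pred bottom 183.4255346602756 col 222
[[176, 36, 61, 90], [177, 35, 62, 90], [178, 33, 60, 88], [179, 33, 57, 86], [180, 33, 58, 86], [181, 33, 59, 84], [182, 45, 72, 98], [183, 72, 111, 136], [184, 99, 146, 174], [185, 109, 159, 187], [186, 104, 154, 181], [187, 88, 133, 158], [188, 70, 107, 127], [189, 56, 87, 107]]
scene0 pred bottom 264.1431240246314 col 317
[[257, 29, 56, 85], [258, 32, 57, 84], [259, 36, 58, 87], [260, 35, 58, 85], [261, 35, 59, 85], [262, 60, 78, 97], [263, 103, 117, 131], [264, 134, 149, 161], [265, 149, 165, 177], [266, 154, 170, 182], [267, 154, 171, 182], [268, 155, 172, 183], [269, 160, 177, 187], [270, 161, 176, 187]]
s4 pred bottom 184.61779805391308 col 254
[[177, 37, 62, 91], [178, 32, 60, 89], [179, 36, 62, 91], [180, 35, 59, 88], [181, 33, 59, 87], [182, 49, 70, 96], [183, 104, 122, 139], [184, 153, 170, 183], [185, 173, 190, 202], [186, 176, 194, 205], [187, 176, 193, 204], [188, 173, 190, 202], [189, 174, 191, 203], [190, 174, 190, 203]]
```

The same edge offset was there at the start, so it's an image bias. Centring is within about 3 mm, so I'll press.

Emit:
arm_command(
  commands=[
    {"tx": 0,"ty": 0,"tz": 0.004,"twist": 0},
    {"tx": 0,"ty": 0,"tz": 0.007,"twist": 0},
    {"tx": 0,"ty": 0,"tz": 0.01,"twist": 0},
    {"tx": 0,"ty": 0,"tz": 0.013,"twist": 0},
    {"tx": 0,"ty": 0,"tz": 0.016,"twist": 0},
    {"tx": 0,"ty": 0,"tz": 0.018,"twist": 0},
    {"tx": 0,"ty": 0,"tz": 0.02,"twist": 0},
    {"tx": 0,"ty": 0,"tz": 0.02,"twist": 0},
  ],
)

```text
t: 12.72
eef_pos: [0.3996, 0.3581, 0.0921]
ee_rot: [-3.141, -0.0, 0.171]
force: [-2.1, 0.1, 1.7]
width: 0.0198
gripper_force: 59.8
```

Emit:
arm_command(
  commands=[
    {"tx": 0,"ty": 0,"tz": 0.002,"twist": 0},
    {"tx": 0,"ty": 0,"tz": 0.004,"twist": 0},
    {"tx": 0,"ty": 0,"tz": 0.006,"twist": 0},
    {"tx": 0,"ty": 0,"tz": 0.008,"twist": 0},
    {"tx": 0,"ty": 0,"tz": 0.01,"twist": 0},
    {"tx": 0,"ty": 0,"tz": 0.012,"twist": 0},
    {"tx": 0,"ty": 0,"tz": 0.012,"twist": 0},
    {"tx": 0,"ty": 0,"tz": 0.012,"twist": 0},
  ],
)

```text
t: 13.38
eef_pos: [0.3995, 0.358, 0.0891]
ee_rot: [-3.141, -0.0, 0.171]
force: [-1.9, 0.3, 3.0]
width: 0.0196
gripper_force: 59.8
```

```bash
python3 - <<'E'
from h import *
F=[]
for i in range(6): f=grab_frame("scene");F.append(get_state()["force"])
s=get_state();e=s["eef_pos"];print(e,s["ee_rot"],np.mean(F,0),s["moment"],abs(s["qd"]).max())
cv2.imwrite("pics/s7.png",f[:,:,::-1])
overlay(f,[(circ([.461,.369,.060],.0225),(255,0,0))],"c8",195,140,12,50)
E
```

```text
[0.39954552 0.3579922  0.08911343] [-3.14146147e+00 -9.72045240e-05  1.70920065e-01] [-2.81563611  0.29904507  2.89891091] [0.14171123 0.80402387 0.0109694 ] 0.002716198796086092
```

View pics/c8.png

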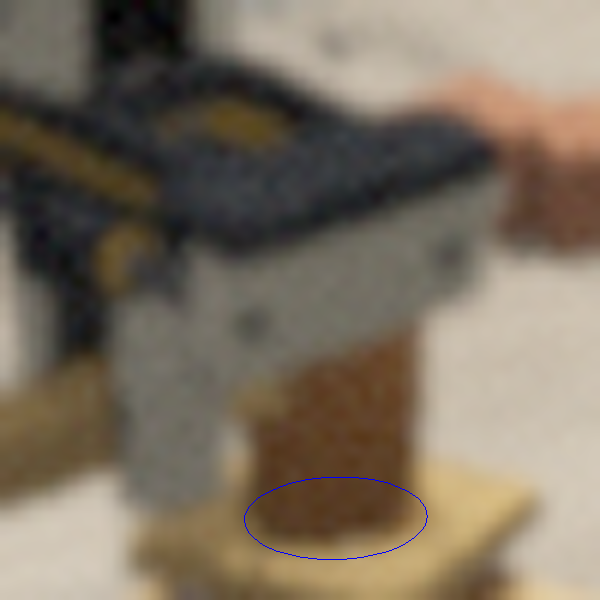

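```bash
python3 -c "
from station import *
print(job_done()); s=get_state(); print(s['t'],s['force'],s['eef_pos'])"
```

```text
the job is handed in; nothing more can be done
None
the job is handed in; nothing more can be done
```

I handed the job in at about 14 s: the pin is driven home, and the mallet is held level in the ring, pressing with roughly 4.7 N (plate about 5 to 6 mm down). I put centring within about 3 mm, estimated from the cameras, and no verdict came back.

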